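Raise the counterweighted gate of a parts slide and push the piston home

ROBOT

A 7-joint arm with a two-finger parallel gripper is mounted at the origin on a cart in front of the work surface, level with it; the furniture and walls round the work are solid. World frame = base frame: x ahead of the robot, y to its left, z up, the work surface at z = 0. Lengths are in m, angles in rad, forces in N, time in s.
With the tool pointing down it reaches from about 0.4 to 0.85 m from the base axis. Payload 10.4 kg.
Tool frame: the origin (TCP) lies midway between the tips of the shut fingers; the grasp point (between the pads) lies 19 mm behind it (r.grasp_offset is the distance from the TCP to the grasp point, in m); x points along the fingers, y is the direction in which the jaws open and shut, and the axes are right-handed (so a half turn about x gives the same grasp; the last joint's range is limited). The gripper opens to 87 mm and grips with 3 to 60 N. Pads are 19 mm wide; open, the fingers measure 117 mm over their backs; the gripper's body (75 mm by 190 mm) begins 51 mm behind the grasp point.
Start: joints at [1.27, 0.332, -0.065, 1.46, 0.022, 1.35, -0.088], TCP at [0.171, -0.601, 0.223] pointing down, gripper open.
Joint ranges: [-2.6, 2.6], [-0.5, 2.12], [-1.47, 1.34], [0.16, 2.42], [-1.27, 4.41], [0.06, 2.06], [-2.6, 2.6]. Speed limits (rad/s): [2.22, 2.22, 2.79, 2.79, 3.14, 3.14, 3.14].

INTERFACE

Orientations are given as a unit quaternion [x, y, z, w].
In Python, from bench import r, vision, close_job gives the robot as it stands. The module is installed in compiled form; this text tells all that it offers.
- The arm moves only by the shell command python3 -m pendant 'ROWS' [OPENING] [FORCE]. ROWS is text: rows parted by semicolons, each of 6 numbers parted by spaces: the shift along the tool's x, y, z in units of 0.25 m (1.0 is 0.25 m), then the turn, a rotation vector about the tool's x, y, z in units of 1.5 rad (1.0 is 1.5 rad). A call has 1 to 8 rows; each row is the pose to reach, as a shift and turn from the pose commanded when the call began, along the tool's axes at that moment; what a row does not reach only later rows make up. A row lasts 1/10 s, in which the tool goes at most 50 mm and 8.59 degrees, less where a joint would pass 70% of its speed; a pose out of reach is approached as far as the arm can. A call with a number of a shift or a turn outside -1 to 1 is refused whole. A call with a gripper value outside its range is refused whole. OPENING is the gripper command: -1 is shut, 1 is fully open, values between are in proportion, set as the call begins (- or left out, the last holds). The fingers move at their own pace and stop on an object; FORCE is the grip in N (left out, the last holds). Time passes only in rows, so rows that repeat a pose let the fingers close. It gives the time, the measured TCP pose, the force and the opening at its end, in the units of the state.
- r.read_state(): the state, without advancing time (a new reading comes with each control period).
- vision.camera(name): name is "scene" or "top"; returns (picture, depth): 384x512x3 uint8, blue, green, red; 384x512 float32, m along the optical axis (not along the pixel's ray), 0 where there is no reading.
- vision.get_calibration(name): a dict with "camera_matrix" (3x3 intrinsics, pixels), "k1" (the pictures are not rectified: a ray, as slopes to the right and down, at radius r is drawn at 1 + k1 r^2 times it, then the intrinsics apply), "rvec" (rotation vector, rad) and "tvec" (3), from world to camera coordinates, as OpenCV has them. Camera axes: x right, y down, z forward; pixel columns grow to the right and rows downward; lengths in m; the calibration is good to about 2 mm. A picture is of the moment at which its call begins. get_calibration takes no time and is no camera call.
- close_job(): hands the job in, once; it reports no verdict.
The state is a dict: "time": time; "joint_positions": joint angles; "joint_vel": joint speeds; "joint_torque": joint torques, N m; "ee_pos": TCP position; "eef_rot": TCP orientation; "ft_force": force on the tool from outside, world axes, zero at the start; "torque": the same for the moment, N m; "width": finger opening in m.
Only numpy, scipy, OpenCV 4.12 (cv2) and the standard library are available. Lean on these libraries where they do the work, as an engineer would, in place of code of your own. Each camera call takes 0.05 s, during which the arm holds its last target. There are 200 camera calls.

TASK

Push the gate of the parts slide up past its balance point so that it falls back and stays raised by itself. Then push the piston along the slide until it is fully home against the end stop, still standing upright. Only push with the fingertips: the piston is not to be picked up, and the loose parts round the slide stay where they are.

Things in the scene. Friction and masses are not known exactly. Their poses are not given: they have to be found in the camera images.
- slide: Parts slide, fixed on the bench: grey base plate 340 x 120 x 6 mm with a straight channel between two aluminium rails (inner width 70, rail tops 24, channel floor 6 mm above the bench). Origin on the bench under the middle of the channel; +x runs along the channel to the end stop, y across it, z up.
- end_stop (a point): Foot of the end stop's face, mid-channel, at slide x = +165 mm, 6 mm above the bench. The stop is an aluminium block across the channel, its top 36 mm above the bench.
- pivot (a point): Middle of the gate's pivot axis, which lies along slide y at slide x = -135 mm, 66 mm above the bench, between two grey cheeks (tops 84 mm above the bench). A dark cylindrical counterweight, 72 mm long, 34 mm thick, sits behind and above it when the gate is down.
- gate (a joint): Angle of the counterweighted steel gate (rad): 0 down, barring the channel; grows as it swings up and back towards slide -x; 1.83 at its raised stop, 15 degrees past vertical. Balance point near 0.67 rad (0.6 to 0.75): left below that it falls shut, above it falls to the raised stop by itself in about a second.
- crossbar (a point): Middle of the gate's crossbar, a 13 mm steel rod, 104 mm long, 190 mm from the pivot on two 10 mm side bars at slide y = +-47 mm. Gate down: slide x = +55 mm, 48 mm above the bench, 5 mm or more in front of the piston. Moves with the gate.
- push_edge (a point): Axis middle of a free-turning black roller (18 mm thick, 66 mm long, along slide y) on the free upper edge of the gate's push plate, 245 mm out from and 50 mm above the pivot when down (slide x = +110 mm, 116 mm above the bench). About 4 N level towards slide -x starts it up. A finger pushing on its outer side must rise with it along its arc: pushed merely level, the roller climbs the finger.
- piston_mid (a point): Centre, half-way up, of the piston standing in the channel behind the crossbar: bare grey metal cylinder, 62 mm across, 54 mm high, 0.2 kg. Its start varies by some 25 mm along the channel round slide x = -2 mm. Fully home it touches the end stop, its centre at slide x = +134 mm.
- nut_1: Loose steel nut, 22 mm wide, 10 mm high, on the bench beside the slide; to be left alone. Origin at its underside.
- bolt_2: Loose flange bolt, 59 mm long, 18 mm thick, lying beside the slide; to be left alone. Origin at its underside.
- wrist_pin: Loose steel piston pin, 18 mm across, 46 mm high, standing on end beyond the end stop; to be left alone. Origin at its underside.
- spare_piston: A second piston of the same kind, standing on the bench to the right, outside the slide; to be left alone. Origin at its underside.

How it is judged:
By the outcome, as a careful person would: the job done as asked, in the order asked, and still so for the second after the job is handed in, with the robot touching nothing.
It also fails if it takes over 51 s, if anything falls off the work surface, if the arm or the gripper's body presses on something with over 40 N, if the wrist force passes 120 N, or if a joint passes its speed limit or range.

## Working session

There is one attempt and no reset: what is moved stays moved. The work goes in short steps, Python scripts to look and compute and a shell command to move; the robot and the scene stay as the last step left them, time stands still between calls to the robot, and variables do not carry over. Pictures are saved under pics/ and viewed, about 8 in all and at most 12, crops included, and the job is handed in when it is done.

```bash
mkdir -p pics; python3 - <<'E'
from bench import r, vision
import cv2, numpy as np
for n in ("scene","top"):
    p,d=vision.camera(n); cv2.imwrite(f"pics/{n}0.png",cv2.resize(p,(768,576))); np.savez(f"{n}0.npz",p=p,d=d)
    print(n,vision.get_calibration(n))
print(r.read_state())
E
```

```text
scene {'camera_matrix': array([[380.74591356,   0.        , 251.30193641],
       [  0.        , 380.74591356, 192.52522484],
       [  0.        ,   0.        ,   1.        ]]), 'k1': -0.10434611061128549, 'rvec': array([ 1.23438725, -2.38175517,  0.91296724]), 'tvec': array([0.21221012, 0.40377045, 0.61809119])}
top {'camera_matrix': array([[495.48209497,   0.        , 253.37480726],
       [  0.        , 495.48209497, 190.48101192],
       [  0.        ,   0.        ,   1.        ]]), 'k1': -0.0070348334735713895, 'rvec': array([ 2.17715293, -2.21773719,  0.039335  ]), 'tvec': array([-0.11088826,  0.51697651,  1.51785612])}
{'time': 0.1, 'joint_positions': array([ 1.2703978 ,  0.33280279, -0.06467292,  1.46086624,  0.0216041 ,
        1.34989396, -0.08847002]), 'joint_vel': array([-0.00060428, -0.00252385, -0.00042837, -0.00086233, -0.00014526,
        0.00101314,  0.00014153]), 'joint_torque': array([ 1.51718537e-03, -6.24548721e+01,  2.48041295e-02, -3.90717101e+01,
       -6.12401054e-02,  3.66206118e-02,  3.57162257e-06]), 'ee_pos': array([ 0.17128333, -0.600709  ,  0.22183285]), 'eef_rot': array([-0.70020821, -0.09835202,  0.70038236, -0.09746743]), 'ft_force': array([-0.63475436, -0.40418844, -0.2273388 ]), 'torque': array([ 0.01571697, -0.00797588, -0.02177002]), 'width': 0.08688685805749649}
```

View pics/scene0.png

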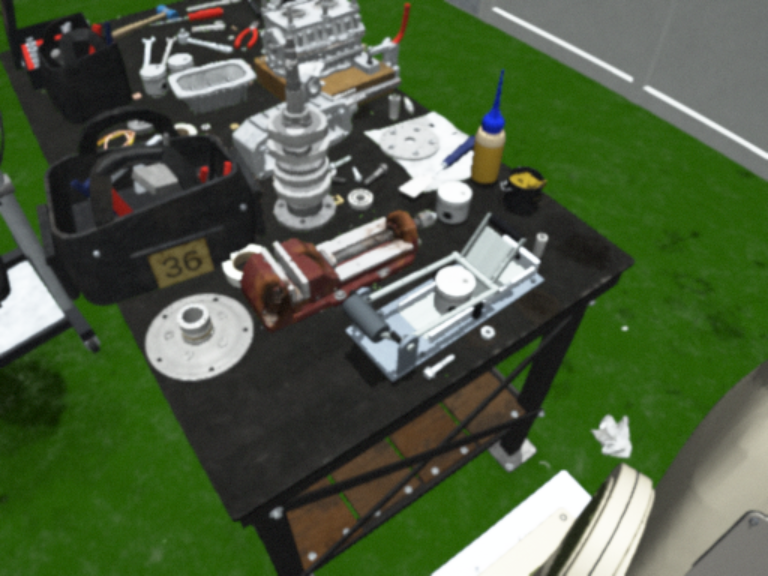

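View pics/top0.png

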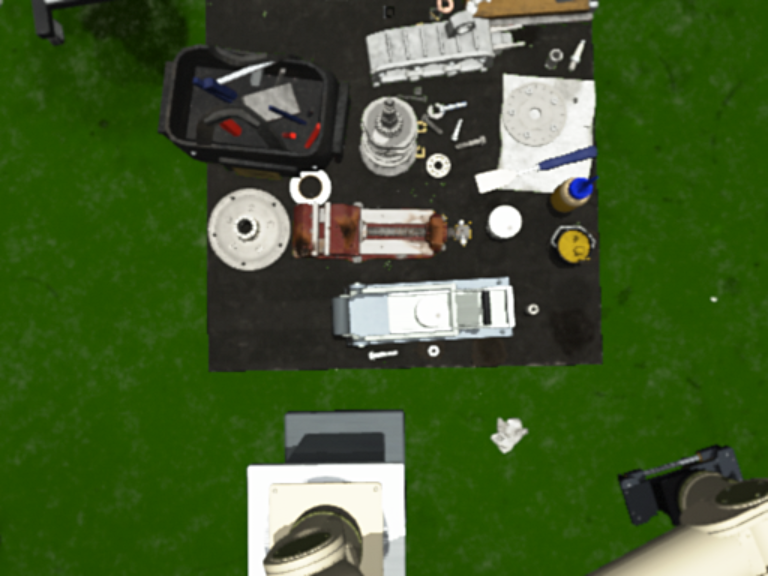

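Scene view: slide with its gate down (push plate at about (505,245), counterweight at (368,315)) and the piston at (455,285). Top view: slide spans (335..515, 280..348), end stop to the right (world −y). Crop next for measuring.

```bash
cat > h.py <<'E'
import numpy as np, cv2
from bench import r, vision
from scipy.spatial.transform import Rotation as R
def cal(n):
    c=vision.get_calibration(n); return c["camera_matrix"],c["k1"],cv2.Rodrigues(c["rvec"])[0],c["tvec"]
def ray(n,u,v):
    K,k,Rm,t=cal(n); d=np.array([k,0,0,0,0.])
    q=cv2.undistortPoints(np.array([[[u,v]]],float),K,d)[0,0]
    return -Rm.T@t, Rm.T@np.array([q[0],q[1],1.])
def atz(n,u,v,z):
    o,d=ray(n,u,v); return o+d*(z-o[2])/d[2]
def pix(n,P):
    K,k,Rm,t=cal(n); return cv2.projectPoints(np.array(P,float).reshape(-1,3),cv2.Rodrigues(Rm)[0],t,K,np.array([k,0,0,0,0.]))[0][:,0]
def cloud(n,d):
    K,k,Rm,t=cal(n); v,u=np.mgrid[:384,:512]
    q=cv2.undistortPoints(np.stack([u,v],-1).reshape(-1,1,2).astype(float),K,np.array([k,0,0,0,0.]))[:,0]
    P=np.c_[q,np.ones(len(q))]*d.reshape(-1,1); return ((P-t)@Rm).reshape(384,512,3)
E
python3 - <<'E'
from h import *
p=np.load("top0.npz")["p"]; d=np.load("top0.npz")["d"]
cv2.imwrite("pics/topc.png",cv2.resize(p[180:240,215:365],None,fx=5,fy=5,interpolation=cv2.INTER_CUBIC))
p=np.load("scene0.npz")["p"]
cv2.imwrite("pics/scc.png",cv2.resize(p[130:260,220:380],None,fx=4.5,fy=4.5,interpolation=cv2.INTER_CUBIC))
C=cloud("top",d)
for v in range(183,236,3): print(v,' '.join('%4d'%(1000*C[v,u,2]) for u in range(220,364,5)))
E
```

```text
183    0   -5    1    4    0    2    0    0    1    5    2   -6   -1   -4    6   -1    8    1   -1    0   -3   -3   -2    0    1    4    2   -1   -5
186    3    2    1    2   -1    2   -1   -3    4   -5    2    3   -2   -2   -6    2    6    5   -1    4    6    1    3    0    1    3    0    3    0
189    1    0    0    0   68    0    5   -2   -3    4    3    1    6   10   11   53   48    3   10    4    7    8    5    4    0   -7    1   -1    2
192    2    2   96   76   70   71   66   70   61   68   60   54   62   55   50   54   52    7    7   99  115  120   21   18   39    3   -2   -6   -4
195   -5    5   97   80   67    3    0    5   26   23   19   24   23   26   28   11   51    6    6   92   13  125    6    3   36    0    3    1   -4
198   -3  115  109    9    6    5    1    8    4   11   10    8   11   63   57    7   49   60   77   98    6  120    6    7   37   -3   -8   -1    3
201    0  112  104   14    7   11    2    8   12    9    3    9   59   56   58   58    6   66   79   90  103  119    7    8   37    2    0   -3   -1
204    0  114  111    2    2   11    3    6   12    7   1
[... 881 characters left out ...]
   8    5   61   54   61   57   59   56   56   55    5    5    7    8    4    5    9    2   -1    3   -6
225   -2   -2    6   86   79   68   64   72   64   61   58    8   -4   10   10    7    3    8    5   -3    3    2    0    1    1   -2    0    3    0
228   -1   -2    0   96   91   78   -3    9    5    3    3   -3   -1   -2    0   -4 1537    0    0   -2    5    2    2    0    0    8    4   -1   -3
231    0   -1    0    0    0    1    0   -2    3    1    1    2    0    0    6   -6    1   -3    0   -3    4    2    7    3   -5   -2    3    3    1
234    1   -2   -2    1   -2   -1   -2    2    9    0   -1    2    0    2    4    3    0    1   -2    4   -1   -4   -2   -3   -3    1    1   -2    0
```

View pics/topc.png

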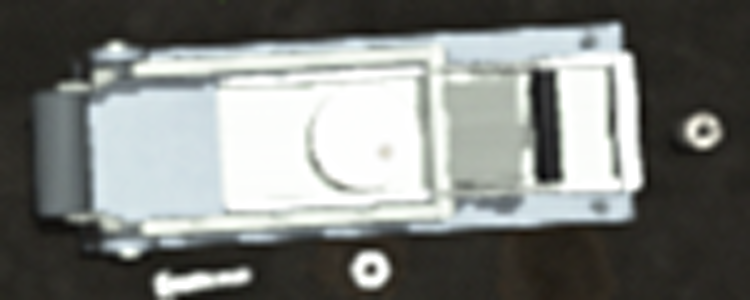

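View pics/scc.png

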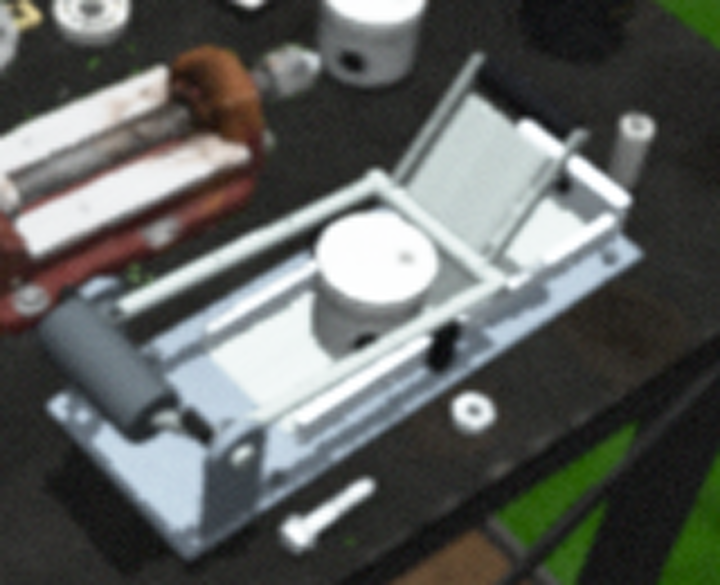

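Crop (5×): plate right corners (620,24), (636,220); roller ends (543,72), (548,182); crossbar ends ≈(437,46), (442,218); piston top centre ≈(362,135). Fit the slide pose.

```bash
cat >> h.py <<'E'
def S2W(s,P):
    P=np.array(P,float).reshape(-1,3); c,n=np.cos(s[2]),np.sin(s[2])
    return np.c_[s[0]+c*P[:,0]-n*P[:,1], s[1]+n*P[:,0]+c*P[:,1], P[:,2]]
E
python3 - <<'E'
from h import *
from scipy.optimize import least_squares
T=[([.170,.06,.006],620,24),([.170,-.06,.006],636,220),([.110,.033,.125],543,72),([.110,-.033,.125],548,182),([.055,.052,.054],437,46),([.055,-.052,.054],442,218)]
Z=[([.170,-.06,.006],642,252),([-.170,-.06,.006],190,556),([.110,.043,.120],478,55),([.110,-.043,.12],582,132),([.055,.052,.05],376,175),([.055,-.052,.05],510,285)]
t=lambda x,y:(215+(x+.5)/5-.5,180+(y+.5)/5-.5)
z=lambda x,y:(220+(x+.5)/4.5-.5,130+(y+.5)/4.5-.5)
def res(s,w):
    o=[]
    for n,L,f in w:
        o.append(pix(n,S2W(s,[a[0] for a in L]))-[f(*a[1:]) for a in L])
    return np.vstack(o).ravel()
for w in ([("top",T,t)],[("scene",Z,z)],[("top",T,t),("scene",Z,z)]):
    q=least_squares(res,[.45,-.1,-1.5],args=(w,)); print(q.x,q.fun.reshape(-1,2).round(1).tolist())
s=q.x; np.save("s.npy",s)
P=atz("top",*t(362,135),.06); c,n=np.cos(s[2]),np.sin(s[2]); d=P[:2]-s[:2]; print("piston",P,c*d[0]+n*d[1],-n*d[0]+c*d[1])
P=atz("scene",*z(376,258),.06); d=P[:2]-s[:2]; print("piston",P,c*d[0]+n*d[1],-n*d[0]+c*d[1])
for k,P in dict(roller=[.11,0,.116],stop=[.165,0,.006],cross=[.055,0,.048],pivot=[-.135,0,.066]).items(): print(k,S2W(s,P))
print("pin",atz("top",*t(703,131),.046))
st=r.read_state(); print(R.from_quat(st["eef_rot"]).as_matrix().round(3))
E
```

```text
[ 0.46189398 -0.21315417 -1.53647119] [[-1.0, 0.4], [-1.9, 0.1], [0.7, -0.8], [1.1, 0.3], [-0.0, -0.1], [1.0, 0.2]]
[ 0.46142775 -0.21491473 -1.52521071] [[-0.2, -0.1], [-0.7, 0.9], [-0.8, -1.6], [2.4, 0.8], [-0.4, -0.5], [-0.4, -0.3]]
[ 0.46109439 -0.21403161 -1.52725014] [[-1.0, 0.2], [-1.5, -0.2], [0.9, -0.9], [1.5, 0.2], [0.1, -0.0], [1.4, 0.3], [-0.3, 0.3], [-1.0, 1.1], [-0.9, -1.3], [2.2, 1.1], [-0.5, -0.3], [-0.5, -0.0]]
piston [ 0.46285706 -0.21996041  0.06      ] 0.005999913906979176 0.0015029003352248823
piston [ 0.46002102 -0.21879757  0.06      ] 0.004714719370859768 -0.0012798307755535639
roller [[ 0.46588296 -0.32392733  0.116     ]]
stop [[ 0.46827724 -0.37887519  0.006     ]]
cross [[ 0.46348868 -0.26897947  0.048     ]]
pivot [[ 0.45521752 -0.07915958  0.066     ]]
pin [ 0.46158831 -0.42577283  0.046     ]
[[-0.     0.274 -0.962]
 [ 0.001 -0.962 -0.274]
 [-1.    -0.001  0.   ]]
```

```bash
cat > go.py <<'E'
# usage: go.py slide_x slide_y z ... -> unit shifts/turn from the present pose for tool straight down, tool y along slide +y
import sys; from h import *
s=np.load("s.npy"); st=r.read_state(); M=R.from_quat(st["eef_rot"]).as_matrix(); p=st["ee_pos"]
ty=np.array([-np.sin(s[2]),np.cos(s[2]),0]); tx=np.array([0,0,-1.]); G=np.c_[tx,ty,np.cross(tx,ty)]
d=p-np.r_[s[:2],0]; c,n=np.cos(s[2]),np.sin(s[2])
print("t",st["time"].__round__(2),"slide pos",(1e3*np.array([c*d[0]+n*d[1],-n*d[0]+c*d[1],p[2]])).round(1),"F",st["ft_force"].round(1))
a=np.array(sys.argv[1:],float).reshape(-1,3)
for q in a: print(q,(M.T@(S2W(s,q)[0]-p)/.25).round(3),(R.from_matrix(M.T@G).as_rotvec()/1.5).round(3))
E
python3 -m pendant '0 -0.293 -0.7 -0.45 0 0;0 -0.293 -0.7 -0.45 0 0;0 -0.293 -0.7 -0.45 0 0;0 -0.293 -0.7 -0.45 0 0;0 -0.293 -0.7 -0.45 0 0;0 -0.293 -0.7 -0.45 0 0' -1 20; python3 go.py .15 0 .2 .15 0 .1
```

```text
time: 0.7
ee_pos: [0.3204, -0.4818, 0.2223]
eef_rot: [-0.628, -0.325, 0.628, -0.325]
ft_force: [-1.0, -0.4, 0.5]
width: 0.047
t 0.7 slide pos [ 261.4 -152.2  222.3] F [-1.  -0.4  0.5]
[0.15 0.   0.2 ] [ 0.089  0.209 -0.725] [-0.439 -0.     0.   ]
[0.15 0.   0.1 ] [ 0.489  0.209 -0.725] [-0.439 -0.     0.   ]
```

```bash
python3 -m pendant '0.09 0.209 -0.725 -0.439 0 0;0.09 0.209 -0.725 -0.439 0 0;0.09 0.209 -0.725 -0.439 0 0;0.09 0.209 -0.725 -0.439 0 0;0.3 0.209 -0.725 -0.439 0 0;0.489 0.209 -0.725 -0.439 0 0;0.489 0.209 -0.725 -0.439 0 0;0.489 0.209 -0.725 -0.439 0 0'; python3 go.py .15 0 .1 .125 0 .1; python3 - <<'E'
from h import *
p,d=vision.camera("scene"); cv2.imwrite("pics/s1.png",cv2.resize(p[100:260,220:420],None,fx=3.5,fy=3.5,interpolation=cv2.INTER_CUBIC))
E
```

```text
time: 1.5
ee_pos: [0.4664, -0.3661, 0.1009]
eef_rot: [0.491, 0.51, -0.491, 0.509]
ft_force: [0.6, -0.3, 0.9]
width: 0.0003
t 1.5 slide pos [152.2  -1.3 100.9] F [ 0.6 -0.3  0.9]
[0.15 0.   0.1 ] [ 0.003  0.005 -0.009] [-0.004 -0.     0.001]
[0.125 0.    0.1  ] [ 0.003  0.005 -0.109] [-0.004 -0.     0.001]
```

View pics/s1.png

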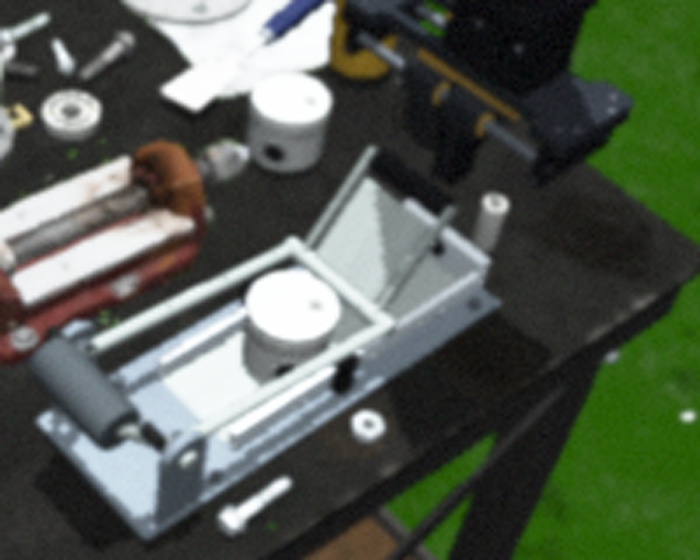

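Fingers (450,165) stand just outside the roller (410,180), as wanted. Ease in to feel contact.

```bash
python3 -m pendant '0 0.005 -0.03 0 0 0;0 0.005 -0.065 0 0 0;0 0.005 -0.08 0 0 0;0 0.005 -0.08 0 0 0'; python3 go.py .13 0 .1;  python3 -m pendant '0 0 -0.01 0 0 0;0 0 -0.01 0 0 0'; python3 go.py; python3 -m pendant '0 0 -0.01 0 0 0;0 0 -0.01 0 0 0'; python3 go.py
```

```text
time: 1.95
ee_pos: [0.4682, -0.3443, 0.1012]
eef_rot: [0.49, 0.51, -0.489, 0.511]
ft_force: [0.2, 0.1, 0.1]
width: 0.0006
t 1.95 slide pos [130.5   1.4 101.2] F [0.2 0.1 0.1]
[0.13 0.   0.1 ] [ 0.005 -0.006 -0.002] [-0.001  0.001 -0.001]
time: 2.15
ee_pos: [0.4676, -0.3425, 0.1004]
eef_rot: [0.49, 0.51, -0.49, 0.51]
ft_force: [-0.9, 0.7, -0.2]
width: 0.0003
t 2.15 slide pos [128.6   0.9 100.4] F [-0.9  0.7 -0.2]
time: 2.35
ee_pos: [0.4674, -0.341, 0.1005]
eef_rot: [0.49, 0.509, -0.49, 0.51]
ft_force: [0.6, -3.7, 0.7]
width: 0.0005
t 2.35 slide pos [127.1   0.7 100.5] F [ 0.6 -3.7  0.7]
```

```bash
python3 -m pendant '-0.03 0 -0.018 0 0 0;-0.08 0 -0.032 0 0 0;-0.13 0 -0.049 0 0 0;-0.175 0 -0.067 0 0 0;-0.22 0 -0.088 0 0 0;-0.265 0 -0.111 0 0 0;-0.31 0 -0.136 0 0 0;-0.35 0 -0.163 0 0 0'; python3 go.py; python3 - <<'E'
from h import *
p,d=vision.camera("scene"); cv2.imwrite("pics/s2.png",cv2.resize(p[70:260,220:420],None,fx=3,fy=3,interpolation=cv2.INTER_CUBIC))
E
```

```text
time: 3.15
ee_pos: [0.4659, -0.2987, 0.1889]
eef_rot: [0.49, 0.51, -0.49, 0.51]
ft_force: [-1.2, -0.7, -0.2]
width: 0.0005
t 3.15 slide pos [ 84.8   1.1 188.9] F [-1.2 -0.7 -0.2]
```

View pics/s2.png

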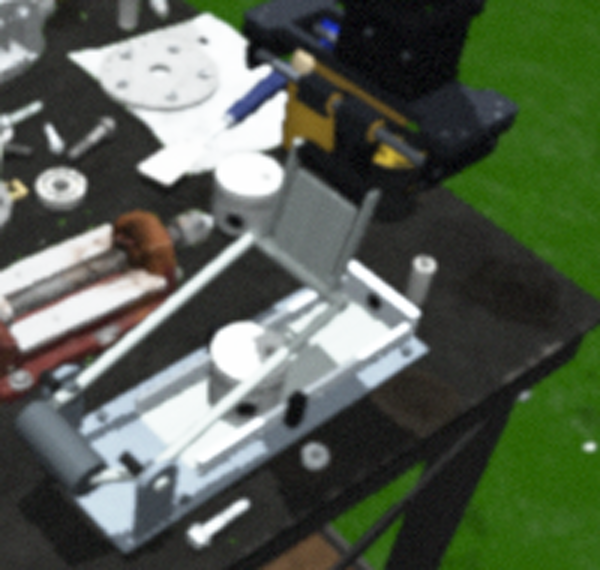

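Gate is up about 0.4 rad with the roller (≈(335,180)) on the fingers. Continue along the arc past balance.

```bash
python3 -m pendant '-0.05 0 -0.034 0 0 0;-0.096 0 -0.07 0 0 0;-0.137 0 -0.11 0 0 0;-0.177 0 -0.154 0 0 0;-0.215 0 -0.2 0 0 0;-0.25 0 -0.25 0 0 0;-0.285 0 -0.3 0 0 0;-0.315 0 -0.35 0 0 0'; python3 go.py; python3 - <<'E'
from h import *
p,d=vision.camera("scene"); cv2.imwrite("pics/s3.png",cv2.resize(p[40:260,200:420],None,fx=2.5,fy=2.5,interpolation=cv2.INTER_CUBIC))
E
```

```text
time: 4.0
ee_pos: [0.4623, -0.2107, 0.2673]
eef_rot: [0.49, 0.51, -0.49, 0.51]
ft_force: [0.5, 0.2, 1.0]
width: 0.0007
t 4.0 slide pos [ -3.2   1.3 267.3] F [0.5 0.2 1. ]
```

View pics/s3.png

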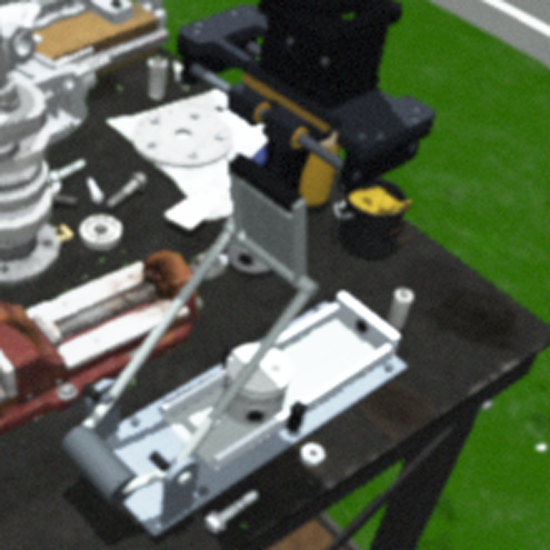

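Gate is at ~0.9 rad, beyond balance. Hold and watch it fall back.

```bash
python3 -m pendant '-0.02 0 -0.05 0 0 0;-0.02 0 -0.05 0 0 0;-0.02 0 -0.05 0 0 0;-0.02 0 0 0 0 0;-0.02 0 0 0 0 0;-0.02 0 0 0 0 0;-0.02 0 0 0 0 0;-0.02 0 0 0 0 0';python3 go.py -.06 0 .27 -.06 0 .02; python3 - <<'E'
from h import *
p,d=vision.camera("scene"); cv2.imwrite("pics/s4.png",cv2.resize(p[40:260,180:420],None,fx=2.5,fy=2.5,interpolation=cv2.INTER_CUBIC))
E
```

```text
time: 4.85
ee_pos: [0.4623, -0.2119, 0.2715]
eef_rot: [0.49, 0.51, -0.49, 0.51]
ft_force: [-0.1, 0.2, -0.1]
width: 0.0004
t 4.85 slide pos [ -2.1   1.3 271.5] F [-0.1  0.2 -0.1]
[-0.06  0.    0.27] [ 0.006 -0.006 -0.232] [-0.002 -0.     0.   ]
[-0.06  0.    0.02] [ 1.006 -0.006 -0.231] [-0.002 -0.     0.   ]
```

View pics/s4.png

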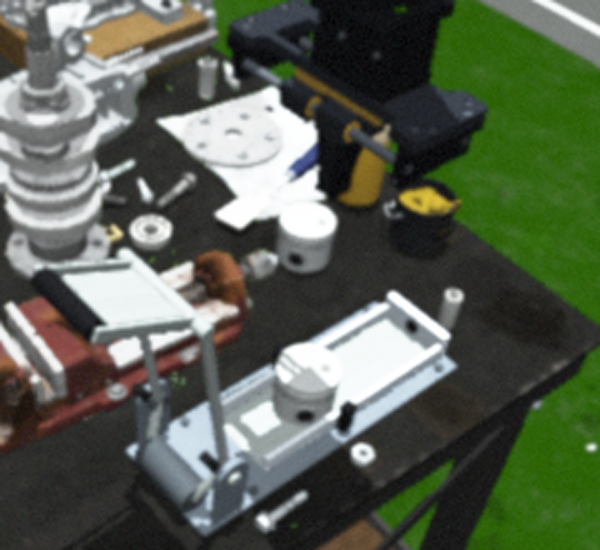

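Gate has fallen onto its raised stop (roller (65,300), plate leaning back); piston stands free at (305,380). Move behind it and descend.

```bash
python3 -m pendant '0 -0.006 -0.1 0 0 0;0 -0.006 -0.23 0 0 0;0 -0.006 -0.23 0 0 0;0.2 -0.006 -0.23 0 0 0;0.4 -0.006 -0.23 0 0 0;0.6 -0.006 -0.23 0 0 0;0.75 -0.006 -0.23 0 0 0;0.75 -0.006 -0.23 0 0 0';python3 go.py -.06 0 .018; python3 - <<'E'
from h import *
p,d=vision.camera("scene"); cv2.imwrite("pics/s5.png",cv2.resize(p[70:260,200:400],None,fx=3,fy=3,interpolation=cv2.INTER_CUBIC))
E
```

```text
time: 5.7
ee_pos: [0.4552, -0.1538, 0.0799]
eef_rot: [0.489, 0.513, -0.491, 0.507]
ft_force: [-0.6, 0.3, 0.0]
width: 0.0008
t 5.7 slide pos [-60.5  -3.3  79.9] F [-0.6  0.3  0. ]
[-0.06   0.     0.018] [0.247 0.015 0.003] [-0.002 -0.002  0.005]
```

View pics/s5.png

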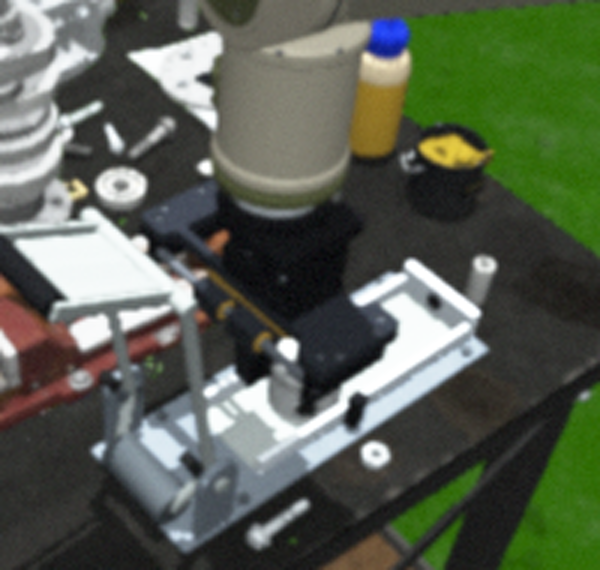

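Fingers (250,370) hang behind the piston (290,390), clear of the gate. Descend the rest.

```bash
python3 -m pendant '0.08 0.01 0 0 0 0;0.16 0.01 0 0 0 0;0.22 0.01 0 0 0 0;0.247 0.01 0 0 0 0;0.247 0.01 0 0 0 0';python3 go.py -.03 0 .018 .0935 0 .018
```

```text
time: 6.25
ee_pos: [0.4618, -0.1549, 0.0235]
eef_rot: [0.49, 0.509, -0.49, 0.51]
ft_force: [-0.5, 0.3, -0.0]
width: 0.0004
t 6.25 slide pos [-59.    3.3  23.5] F [-0.5  0.3 -0. ]
[-0.03   0.     0.018] [ 0.022 -0.013  0.116] [-0.002  0.    -0.001]
[0.0935 0.     0.018 ] [ 0.022 -0.011  0.61 ] [-0.002  0.    -0.001]
```

```bash
python3 -m pendant '0 0 0.04 0 0 0;0 0 0.08 0 0 0;0 0 0.10 0 0 0;0 0 0.12 0 0 0;0 0 0.14 0 0 0;0 0 0.16 0 0 0;0 0 0.18 0 0 0;0 0 0.20 0 0 0';python3 go.py .0935 0 .018
```

```text
time: 7.05
ee_pos: [0.4631, -0.2047, 0.0223]
eef_rot: [0.49, 0.51, -0.49, 0.51]
ft_force: [0.1, 1.9, 2.3]
width: 0.0003
t 7.05 slide pos [-9.2  2.4 22.3] F [0.1 1.9 2.3]
[0.0935 0.     0.018 ] [ 0.017 -0.008  0.411] [-0.002 -0.    -0.   ]
```

```bash
python3 -m pendant '0 -0.002 0.02 0 0 0;0 -0.005 0.045 0 0 0;0 -0.006 0.07 0 0 0;0 -0.006 0.095 0 0 0;0 -0.006 0.12 0 0 0;0 -0.006 0.145 0 0 0;0 -0.006 0.17 0 0 0;0 -0.006 0.19 0 0 0';python3 go.py .0935 0 .018;python3 -m pendant '0 0 0.02 0 0 0;0 0 0.045 0 0 0;0 0 0.07 0 0 0;0 0 0.095 0 0 0;0 0 0.12 0 0 0;0 0 0.14 0 0 0;0 0 0.16 0 0 0;0 0 0.17 0 0 0';python3 go.py .0935 0 .018; python3 - <<'E'
from h import *
p,d=vision.camera("scene"); cv2.imwrite("pics/s6.png",cv2.resize(p[70:260,200:400],None,fx=3,fy=3,interpolation=cv2.INTER_CUBIC))
E
```

```text
time: 7.85
ee_pos: [0.4634, -0.2526, 0.0223]
eef_rot: [0.49, 0.51, -0.49, 0.51]
ft_force: [0.5, 2.4, 0.4]
width: 0.0004
t 7.85 slide pos [38.7  0.6 22.3] F [0.5 2.4 0.4]
[0.0935 0.     0.018 ] [ 0.017 -0.002  0.219] [-0.002  0.     0.   ]
time: 8.65
ee_pos: [0.4651, -0.2951, 0.0223]
eef_rot: [0.49, 0.51, -0.49, 0.51]
ft_force: [0.0, 1.8, 1.6]
width: 0.0006
t 8.65 slide pos [81.1  0.4 22.3] F [0.  1.8 1.6]
[0.0935 0.     0.018 ] [ 0.017 -0.002  0.05 ] [-0.002  0.    -0.   ]
```

View pics/s6.png

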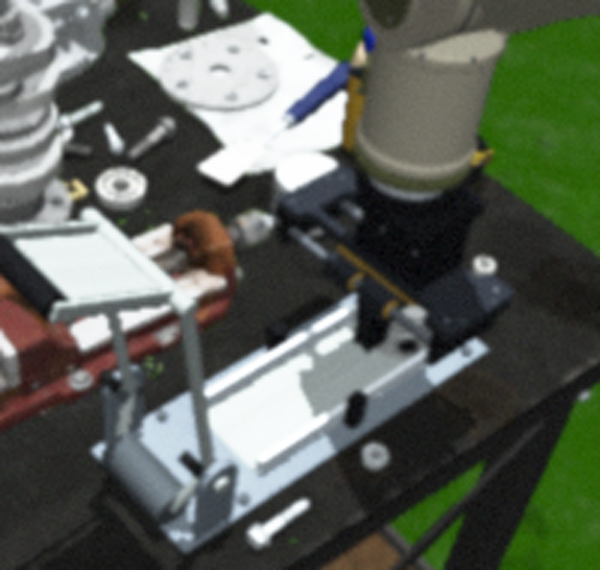

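Piston (405,335) is upright, close to the stop; gate still raised. Slow last bit until force rises.

```bash
python3 -m pendant '0 0 0.006 0 0 0;0 0 0.012 0 0 0;0 0 0.018 0 0 0;0 0 0.024 0 0 0;0 0 0.03 0 0 0;0 0 0.03 0 0 0';python3 go.py .0935 0 .018;python3 -m pendant '0 0 0.006 0 0 0;0 0 0.01 0 0 0;0 0 0.01 0 0 0';python3 go.py .0935 0 .018;python3 -m pendant '0 0 0.006 0 0 0;0 0 0.01 0 0 0;0 0 0.01 0 0 0';python3 go.py .0935 0 .018
```

```text
time: 9.3
ee_pos: [0.4654, -0.3023, 0.0223]
eef_rot: [0.49, 0.51, -0.49, 0.51]
ft_force: [-0.7, -0.6, 0.1]
width: 0.0005
t 9.3 slide pos [88.4  0.5 22.3] F [-0.7 -0.6  0.1]
[0.0935 0.     0.018 ] [ 0.017 -0.002  0.021] [-0.002  0.    -0.   ]
time: 9.6
ee_pos: [0.4655, -0.3045, 0.0223]
eef_rot: [0.49, 0.51, -0.49, 0.51]
ft_force: [0.1, 0.9, 0.7]
width: 0.0001
t 9.6 slide pos [90.5  0.5 22.3] F [0.1 0.9 0.7]
[0.0935 0.     0.018 ] [ 0.017 -0.002  0.012] [-0.002 -0.    -0.   ]
time: 9.9
ee_pos: [0.4656, -0.3046, 0.0222]
eef_rot: [0.49, 0.511, -0.489, 0.509]
ft_force: [-2.9, 9.6, 5.9]
width: 0.0002
t 9.9 slide pos [90.7  0.5 22.2] F [-2.9  9.6  5.9]
[0.0935 0.     0.018 ] [ 0.017 -0.002  0.011] [-0.001 -0.002  0.001]
```

```bash
python3 -m pendant '0 0 0.004 0 0 0;0 0 0.008 0 0 0;0 0 0.008 0 0 0';python3 go.py;python3 -m pendant '0 0 -0.01 0 0 0;0 0 -0.04 0 0 0;0 0 -0.12 0 0 0;0 0 -0.2 0 0 0;0 0 -0.2 0 0 0;-0.2 0 -0.2 0 0 0;-0.4 0 -0.2 0 0 0;-0.4 0 -0.2 0 0 0';python3 go.py .1 0 .3
```

```text
time: 10.2
ee_pos: [0.4658, -0.3047, 0.0222]
eef_rot: [0.49, 0.512, -0.488, 0.509]
ft_force: [-4.4, 17.2, 10.5]
width: 0.0007
t 10.2 slide pos [90.8  0.7 22.2] F [-4.4 17.2 10.5]
time: 11.0
ee_pos: [0.4671, -0.2613, 0.1291]
eef_rot: [0.491, 0.506, -0.489, 0.514]
ft_force: [0.1, -0.2, -0.9]
width: 0.0004
t 11.0 slide pos [ 47.4   4.  129.1] F [ 0.1 -0.2 -0.9]
[0.1 0.  0.3] [-0.682 -0.009  0.215] [-0.002  0.004 -0.006]
```

Solid against the stop at 17 N, no further movement. Lift clear and out of the cameras' way towards −y (tool +z).

```bash
python3 -m pendant '-0.2 0 0 0 0 0;-0.4 0 0 0 0 0;-0.4 0 0.2 0 0 0;-0.4 0 0.4 0 0 0;-0.4 0 0.6 0 0 0;-0.4 0 0.8 0 0 0;-0.4 0 0.9 0 0 0;-0.4 0 0.9 0 0 0'; python3 - <<'E'
from h import *
for n,(a,b,c,e) in dict(scene=(100,260,200,380),top=(170,250,200,370)).items():
    p,d=vision.camera(n); np.savez(n+"1.npz",p=p,d=d)
    f=4 if n=="top" else 3.4
    globals()[n]=cv2.resize(p[a:b,c:e],None,fx=f,fy=f,interpolation=cv2.INTER_CUBIC)
w=max(scene.shape[1],top.shape[1]); w=680
P=[cv2.copyMakeBorder(i,0,0,0,w-i.shape[1],cv2.BORDER_CONSTANT) for i in (scene,top)]
cv2.imwrite("pics/f.png",cv2.resize(np.vstack(P),None,fx=.68,fy=.68) if 0 else cv2.resize(np.vstack(P),(478*1,608*1)) if 0 else np.vstack(P)[:864])
cv2.imwrite("pics/f1.png",scene);cv2.imwrite("pics/f2.png",top)
E
```

```text
time: 11.8
ee_pos: [0.4703, -0.4889, 0.2208]
eef_rot: [0.491, 0.509, -0.492, 0.508]
ft_force: [-0.6, 0.6, -0.1]
width: 0.0005
```

View pics/f1.png

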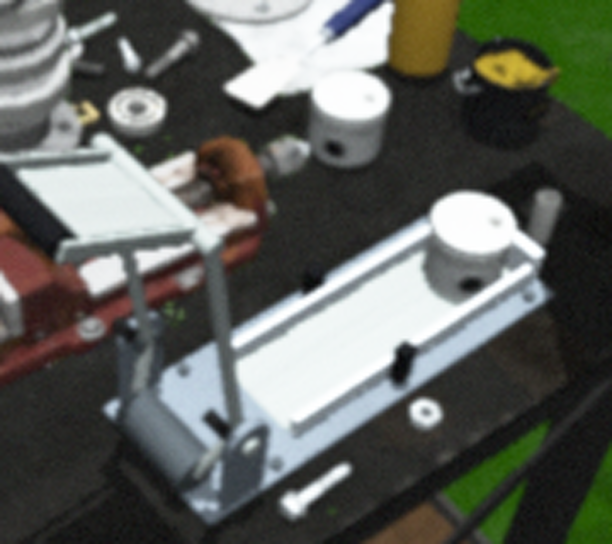

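View pics/f2.png

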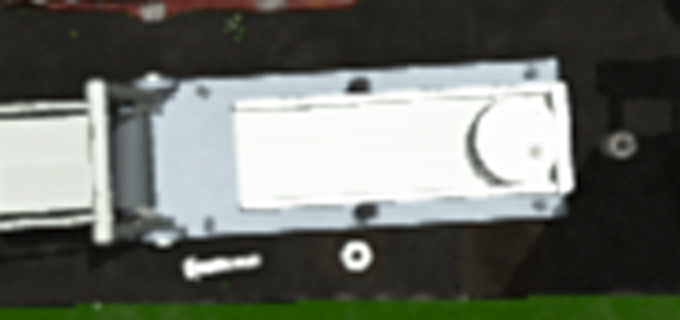

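The piston stands upright against the stop, at (472,245) in the scene crop and (513,140) in the top crop. The gate is on its raised stop, and the nut, bolt, pin and spare piston look undisturbed. Handing in.

```bash
python3 -c "
from bench import close_job; print(close_job())"
```

```text
the job is handed in; nothing more can be done
None
```

I raised the gate, pushed the piston home and handed the job in at about 12 s on the robot's clock.

- **Gate:** I pushed its roller up along the arc with the shut fingertips to about 0.9 rad. It then fell back onto its raised stop by itself and was still there in the last pictures.
- **Piston:** I pushed it along the channel until it would move no further against the stop. The push force rose to about 17 N along the channel (about 21 N at the wrist) with less than 0.2 mm of movement.
- **Last checks:** After I backed off, both cameras showed the piston upright at the stop. By eye, the nut, bolt, pin and spare piston were undisturbed. The arm was clear and touching nothing.
- **Disagreement:** The fingers stopped at slide x of about 90.8 mm, where I expected about 93.5 mm. That is within my few-millimetre error in locating the slide. I took the force rise and the pictures as proof that it was home, and did not measure the piston's final position separately.

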